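# Clear the view and aim the inspection mirror

### The job

Clear the parts standing in front of the inspection mirror: both wooden tool handles go in the yellow tray and the white felt polishing bob goes in the blue tray. Then turn the sprung mirror by its orange grip until the bench camera sees the green pin head in the middle of the mirror, and finish while still holding the mirror steady at that angle, without letting go. Leave everything else on the bench where it is.

Things in the scene. Friction and masses are not known exactly. Their poses are not given: they have to be found in the camera images.
- handle0_mid (a point): turned reddish-brown wooden tool handle standing upright, 80 mm tall, 34 mm diameter up to 50 mm height, tapering to 20 mm at the top, about 60 g; this point is its centre, half-way up (40 mm above its foot). Goes in the yellow tray.
- handle1_mid (a point): the second, identical handle: turned reddish-brown wooden tool handle standing upright, 80 mm tall, 34 mm diameter up to 50 mm height, tapering to 20 mm at the top, about 60 g; this point is its centre, half-way up (40 mm above its foot). Goes in the yellow tray.
- bob_mid (a point): white felt polishing bob standing upright, a hard cylinder 80 mm tall, 36 mm diameter, about 40 g; this point is its centre, half-way up (40 mm above its foot). Goes in the blue tray.
- yellow_tray: yellow open tray, fixed to the bench, 120 mm (its x) by 140 mm (its y) outside, 35 mm high, walls and floor 4 mm; origin under its centre, z up. It may stand to the robot's left or right, the blue one on the other side. Two handles fit side by side along its y axis, 30 mm either side of the centre.
- blue_tray: blue open tray, same sizes and axes as the yellow one, fixed to the bench
- stand: inspection stand, fixed to the bench: a dark round foot (64 mm diameter) carrying the mirror, and a flat 8 mm bar to a small black camera (about 85 mm high) aimed level at the mirror. Origin on the bench surface under the mirror's vertical turning axis, z up. The camera lies 55 degrees anticlockwise (seen from above) from the stand's x axis.
- lens (a point): front of the camera's lens, 170 mm from the mirror's axis and 62 mm above the bench, looking straight at the axis
- mirror_grip (a point): centre of the orange grip on top of the mirror, on the mirror's vertical axis, 122 mm above the bench: an upright blade 10 mm thick, 34 mm long, from 96 to 140 mm above the bench, broad faces parallel to the glass; pinch it from above across its thickness. The point's x axis is the way the glass faces (level), z is up. The mirror's frame ends 94 mm above the bench.
- mirror (a joint): angle of the mirror, rad: 0 at rest, up to 1.4, growing anticlockwise seen from above. At 0 the glass faces 25 degrees clockwise from the stand's x axis. Square mirror, 64 mm, in a blue frame, centred 62 mm above the bench, its glass on the turning axis. A spring (0.05 N m per rad, 0.02 N m at 0) swings it back to 0 when released.
- sight: not a visible object: the camera's line of sight after reflection. Origin under the mirror's axis, z up; its x axis turns twice as far as the mirror and should point at the pin head, seen from above. That is so when the glass faces half-way between the directions from the axis to the lens and from the axis to the pin head.
- pin_head (a point): centre of the green ball (18 mm) of a pin stuck in the polished dark red wooden box that is clamped in the bench vise, 62 mm above the bench. The vise is fixed, 75 mm high.
- wax_tin: round brass wax tin, 54 mm diameter, 22 mm high; origin under its centre. Bystander: leave it alone.
- sand_block: cork sanding block, 36 x 56 x 22 mm; origin under its centre. Bystander: leave it alone.
- screwdriver: green-handled screwdriver lying on the bench near its right side, about 200 mm long. Bystander: leave it alone.
- tape: yellow roll of tape, 64 mm diameter, 20 mm high; origin under its centre. Bystander: leave it alone.
- jar: amber jar with a white lid, 56 mm diameter, 70 mm high; origin under its centre. Bystander: leave it alone.

How it is judged:
By the outcome, as a careful person would: the job done as asked, in the order asked, and still so for the second after the job is handed in, while the arm keeps its last pose, push and grip.
It also fails if it takes over 72 s, if anything falls off the work surface, if the arm or the gripper's body presses on something with over 40 N, if the wrist force passes 120 N, or if a joint passes its speed limit or range.

### The arm

A 6-joint arm with a two-finger parallel gripper is mounted at the origin on the work surface. World frame = base frame: x ahead of the robot, y to its left, z up, the work surface at z = 0. Lengths are in m, angles in rad, forces in N, time in s.
With the tool pointing down it reaches from about 0.375 to 0.9 m from the base axis. Payload 3.1 kg.
Tool frame: the origin (TCP) lies between the finger pads; the fingertips stand 14 mm ahead of it and the grasp point (between the pads) lies 5 mm behind it (robot.finger_overhang is the distance from the TCP to the fingertips, in m); z points along the fingers, y is the line along which they close (so a half turn about z gives the same grasp; the last joint's range is limited). The gripper opens to 87 mm and grips with 3 to 60 N. Pads are 19 mm wide; open, the fingers measure 117 mm over their backs; the gripper's body (75 mm by 190 mm) begins 51 mm behind the grasp point.
Start: joints at [1.125, 0.527, 1.433, -0, 1.181, -0.178], TCP at [0.165, 0.603, 0.202] pointing down, gripper open.
Joint ranges: [-3.08, 3.08], [-0.75, 2.2], [0.22, 2.44], [-1.43, 4.57], [0, 2.65], [-2.85, 2.85]. Speed limits (rad/s): [2.79, 2.79, 3.14, 3.14, 3.14, 3.14].

### API

Orientations are given as a unit quaternion [x, y, z, w].
In Python, from rig import monitor, cams, workorder, robot gives the robot as it stands.
- The arm moves only by the tool send_rows, never from a script. Its argument "moves" is one flat list of numbers, 7 for each row, row after row: the opening, from 0 (shut) to 1 (fully open), then the shift along the world's x, y, z in cm, then the turn, a rotation vector about the world's x, y, z in rad. A call has 1 to 5 rows; each row is the pose to reach, as a shift and turn from the pose commanded when the call began; what a row does not reach only later rows make up. A row lasts 1/12 s, in which the tool goes at most 41.7 mm and 7.16 degrees, less where a joint would pass 70% of its speed; a pose out of reach is approached as far as the arm can. A call with a gripper value outside its range is refused whole. The fingers move at their own pace and stop on an object; "grip_force" is the grip in N (left out, the last holds). Time passes only in rows, so rows that repeat a pose let the fingers close. It gives the time, the measured TCP pose, the force, the opening and the grip force at its end, in the units of the state.
- monitor.get_obs(): the state, without advancing time (a new reading comes with each control period).
- cams.camera(name): name is "scene" or "side" or "wrist"; returns a dict with "pixels" (480x640x3 uint8, blue, green, red), "range_z" (480x640 float32, m along the optical axis (not along the pixel's ray), 0 where there is no reading), "fovy" (degrees; the focal length in pixels is half the picture's height over the tangent of half this angle, whatever the lens; pixels are square), "cx", "cy" (the principal point, pixels), "rvec" (rotation vector, rad) and "tvec" (3), from world to camera coordinates, as OpenCV has them; the wrist camera has in their place "hand_eye" (4x4, takes a point from camera to tool coordinates, whose origin is the TCP and whose axes are the flange's). Camera axes: x right, y down, z forward; pixel columns grow to the right and rows downward; lengths in m; the calibration is good to about 2 mm. A picture is of the moment at which its call begins: read the wrist's pose just before it.
- workorder.hand_in(): hands the job in; it is judged then, once.
The state is a dict: "time": time; "q": joint angles; "joint_velocities": joint speeds; "joint_torque": joint torques, N m; "position": TCP position; "tool_rot": TCP orientation; "ft_force": force on the tool from outside, world axes, zero at the start; "moment": the same for the moment, N m; "grip_width": finger opening in m; "grip_force": force on a finger pad.
Only numpy, scipy, OpenCV 4.12 (cv2) and the standard library are available. Lean on these libraries where they do the work, as an engineer would, in place of code of your own. Each camera call takes 0.05 s, during which the arm holds its last target. There are 200 camera calls.

## Working session

There is one attempt and no reset: what is moved stays moved. The work goes in short steps, Python scripts to look and compute and a tool call to move; the robot and the scene stay as the last step left them, time stands still between calls to the robot, and variables do not carry over. Pictures are saved under pics/ and viewed, at most 10 in all, crops included, and the job is handed in when it is done.

Besides the shell and the picture viewer there is one more tool, called after "Call:" by a JSON object that holds its "method" and its "body". send_rows: Moves the arm, as the interface text tells. Its arguments: {"type":"object","properties":{"moves":{"type":"array","items":{"type":"number"}},"grip_force":{"type":"number"}},"required":["moves"]}

```bash
mkdir -p pics; cat > h.py <<'E'
import numpy as np, cv2, pickle
from rig import monitor, cams, workorder, robot
from scipy.spatial.transform import Rotation as R
def grab(n):
    o=monitor.get_obs(); c=cams.camera(n)
    f=240/np.tan(np.radians(c["fovy"])/2)
    if "rvec" in c:
        Rm=cv2.Rodrigues(np.array(c["rvec"],float))[0]; t=np.array(c["tvec"],float).ravel()
        A=Rm.T; C=-Rm.T@t
    else:
        T=np.array(c["hand_eye"]); Rt=R.from_quat(o["tool_rot"]).as_matrix()
        A=Rt@T[:3,:3]; C=Rt@T[:3,3]+np.array(o["position"])
    d=dict(im=c["pixels"],z=c["range_z"],f=f,cx=c["cx"],cy=c["cy"],A=A,C=C)
    return d
def ray(d,u,v): return d["A"]@np.array([(u-d["cx"])/d["f"],(v-d["cy"])/d["f"],1.])
def plane(d,u,v,h):
    r=ray(d,u,v); return d["C"]+r*(h-d["C"][2])/r[2]
def cloud(d):
    v,u=np.mgrid[:480,:640]; z=d["z"]
    P=np.stack([(u-d["cx"])/d["f"]*z,(v-d["cy"])/d["f"]*z,z],-1)@d["A"].T+d["C"]
    P[z==0]=np.nan; return P
E
python3 - <<'E'
from h import *
o=monitor.get_obs(); print(o)
for n in("scene","side"):
    d=grab(n); pickle.dump(d,open(n+".pkl","wb")); cv2.imwrite(f"pics/{n}0.png",d["im"]); print(n,d["C"],d["A"][:,2],d["f"],(d["z"]>0).mean())
E
```

```text
{'time': 0.0, 'q': array([ 1.12548073e+00,  5.28445863e-01,  1.43389376e+00, -1.86783224e-05,
        1.18139993e+00, -1.78509775e-01]), 'joint_velocities': array([ 1.33387630e-03, -2.45090493e-04,  4.05286405e-04, -6.83247378e-06,
        8.52838011e-04, -3.28728179e-04]), 'joint_torque': array([ 8.24561648e-04, -4.40031159e+01, -1.76597840e+01,  6.32902980e-02,
        5.83419576e-02, -1.49082571e-04]), 'position': array([0.16442635, 0.60218079, 0.20068688]), 'tool_rot': array([ 1.33003985e-01,  9.91114922e-01, -1.02430200e-03, -3.21199589e-04]), 'ft_force': array([0.35483925, 0.60705983, 0.17541313]), 'moment': array([ 0.0277365 ,  0.03212768, -0.0401918 ]), 'grip_force': 0.0, 'grip_width': 0.08687019994951048}
scene [ 1.35001625 -0.46739123  0.68114924] [-0.71951253  0.43859381 -0.53845816] 436.35589576720196 0.9940299479166667
side [ 0.14824209 -0.72001633  0.72756343] [ 0.4499524  0.6788707 -0.5802391] 454.2681624592613 0.9961881510416667
```

View pics/scene0.png

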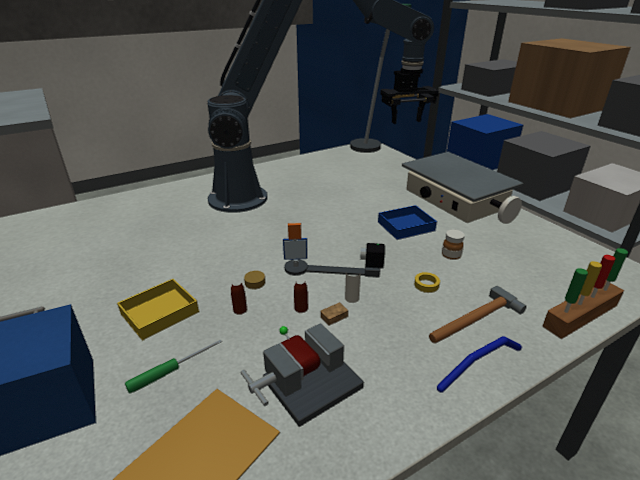

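View pics/side0.png

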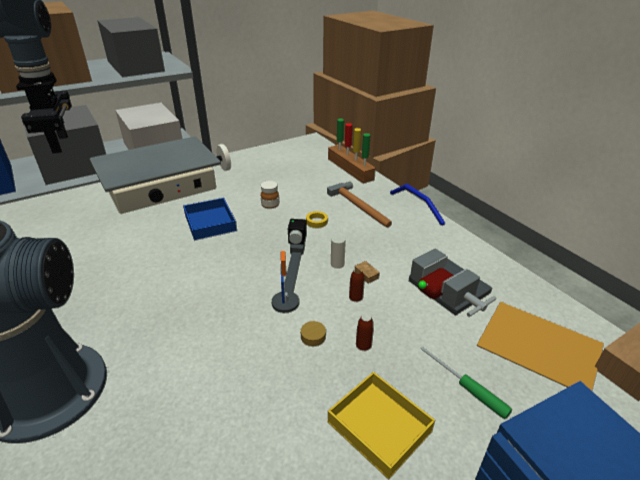

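The scene view shows the handles at (238,298) and (301,297), the bob at (352,287), the grip at (294,231), the pin at (284,330), and the yellow and blue trays at (158,307) and (407,222). The side view shows the handles at (357,287) and (364,333), the bob at (338,252), the grip at (283,263) and the pin at (423,285).

```bash
python3 - <<'E'
from h import *
D={n:pickle.load(open(n+".pkl","rb")) for n in("scene","side")}
seeds={"scene":dict(h0=(238,300),h1=(301,300),bob=(352,290),pin=(284,330),grip=(294,230),yel=(160,325),blue=(408,232),foot=(294,268),cam=(375,256),tin=(255,279),block=(334,313),tape=(427,290)),
"side":dict(h1=(357,290),h0=(364,336),bob=(338,255),pin=(423,285),grip=(283,263),yel=(380,425),blue=(210,222),foot=(285,303),cam=(297,235),tin=(313,333),block=(367,271),tape=(317,222))}
for n,d in D.items():
    P=cloud(d); hsv=cv2.cvtColor(d["im"],cv2.COLOR_BGR2HSV); lab=cv2.cvtColor(d["im"],cv2.COLOR_BGR2LAB).astype(int)
    for k,(u,v) in seeds[n].items():
        w=60 if k in("yel","blue") else 28
        y0,x0=max(v-w,0),u-w; 
        m=np.zeros((480,640),np.uint8); m[y0:v+w,x0:u+w]=1
        if k in("h0","h1"): m&=((hsv[...,0]<10)|(hsv[...,0]>170))&(hsv[...,1]>110)
        elif k=="pin": m&=(abs(hsv[...,0].astype(int)-60)<15)&(hsv[...,1]>120)
        elif k=="grip": m&=(hsv[...,0]<20)&(hsv[...,1]>140)
        elif k=="yel": m&=(abs(hsv[...,0].astype(int)-26)<8)&(hsv[...,1]>130)
        elif k=="blue": m&=(abs(hsv[...,0].astype(int)-112)<12)&(hsv[...,1]>120)
        else: m&=(abs(P-P[v,u]).max(-1)<.09)&(P[...,2]>.008)
        nl,l,s,c=cv2.connectedComponentsWithStats(m); i=l[v,u] or 1+np.argmax(s[1:,4]); q=P[l==i]
        x,y,ww,hh,a=s[i]
        print(n,k,hsv[v,u],"bbox",x,y,ww,hh,a,"c",c[i].round(1),"med",np.nanmedian(q,0).round(4),"lo",np.nanpercentile(q,2,axis=0).round(3),"hi",np.nanpercentile(q,98,axis=0).round(3))
a,b=D["scene"],D["side"]
E
```

```text
scene h0 [  7 221  37] bbox 231 283 16 31 358 c [238.2 298.9] med [ 0.5805 -0.2271  0.043 ] lo [ 0.567 -0.238  0.003] hi [ 0.586 -0.212  0.076]
scene h1 [  6 227  36] bbox 294 283 14 29 349 c [300.2 297.2] med [ 0.6503 -0.1023  0.0428] lo [ 0.633 -0.112  0.004] hi [ 0.656 -0.087  0.076]
scene bob [21 34 76] bbox 345 273 16 27 347 c [352.5 286.7] med [0.6827 0.021  0.0441] lo [0.663 0.013 0.01 ] hi [0.689 0.042 0.077]
scene pin [ 61 187 128] bbox 280 326 8 8 49 c [283.1 329.6] med [ 0.7484 -0.1954  0.0665] lo [ 0.735 -0.201  0.057] hi [ 0.754 -0.185  0.07 ]
scene grip [ 11 206  73] bbox 288 223 13 16 195 c [294.1 230.5] med [ 0.491  -0.0301  0.1203] lo [ 0.48  -0.044  0.097] hi [ 0.499 -0.015  0.139]
scene yel [ 24 206  63] bbox 117 279 82 61 2811 c [157.4 307.9] med [ 0.4695 -0.3902  0.0087] lo [ 0.414 -0.46   0.   ] hi [ 0.551 -0.316  0.034]
scene blue [109 212  47] bbox 378 206 59 33 1325 c [406.5 221.6] med [0.4547 0.3841 0.0137] lo [ 0.399  0.304 -0.   ] hi [0.53  0.452 0.034]
scene foot [101  33  62] bbox 283 240 25 34 718 c [295.5 254.8] med [ 0.4895 -0.0291  0.0449] lo [ 0.466
[... 1589 characters left out ...]
37]
side foot [90 26 77] bbox 272 275 28 37 615 c [285.5 295.8] med [ 0.4832 -0.0355  0.0126] lo [ 0.457 -0.06   0.008] hi [0.537 0.038 0.094]
side cam [41 22 93] bbox 288 219 19 44 624 c [296.9 236.5] med [0.6    0.1165 0.067 ] lo [0.577 0.09  0.009] hi [0.636 0.154 0.086]
side tin [ 21 153 145] bbox 301 321 25 24 492 c [312.9 332.7] med [ 0.4837 -0.156   0.022 ] lo [ 0.46  -0.177  0.01 ] hi [ 0.51  -0.128  0.025]
side block [ 18 127 137] bbox 349 261 31 38 654 c [361.2 278.9] med [ 0.6411 -0.0947  0.0235] lo [ 0.619 -0.114  0.01 ] hi [ 0.719 -0.023  0.078]
side tape [ 24 197 190] bbox 296 211 32 31 305 c [313.3 220.5] med [0.709  0.2023 0.0198] lo [0.621 0.115 0.008] hi [0.75  0.247 0.085]
```

```bash
python3 - <<'E'
from h import *
D={n:pickle.load(open(n+".pkl","rb")) for n in("scene","side")}
a,b=D["scene"],D["side"]
def tri(p,q):
    M=np.zeros((3,3));r=np.zeros(3);L=[]
    for d,x in((a,p),(b,q)):
        w=ray(d,*x);w/=np.linalg.norm(w);Q=np.eye(3)-np.outer(w,w);M+=Q;r+=Q@d["C"];L.append((Q,d["C"]))
    X=np.linalg.solve(M,r);return X.round(4),[round(float(np.linalg.norm(Q@(X-C))),4) for Q,C in L]
for k,p,q in(("h0",(238.2,298.9),(364.2,334.2)),("h1",(300.2,297.2),(356.3,286.3)),("bob",(352.5,286.7),(337.5,253.6)),("pin",(283.2,329.5),(421.6,284.4)),("grip",(294.1,230.5),(282.8,262.2))):print(k,*tri(p,q))
# cylinders: circle of horizontal points in both views
from scipy.optimize import least_squares
Ps={n:cloud(d) for n,d in D.items()}
for k,c,rr,z0,z1 in(("h0",(.569,-.229),.017,.01,.048),("h1",(.638,-.104),.017,.01,.048),("bob",(.669,.025),.018,.01,.075),("foot",(.485,-.033),.032,.002,.012)):
  for n,P in Ps.items():
    q=P.reshape(-1,3);q=q[(np.hypot(*(q[:,:2]-c).T)<rr+.012)&(q[:,2]>z0)&(q[:,2]<z1)]
    if k!="foot":
        s=least_squares(lambda x:np.hypot(q[:,0]-x[0],q[:,1]-x[1])-rr,c,loss="soft_l1",f_scale=.001);print(k,n,s.x.round(4),len(q))
for k,c in(("yel",(.48,-.39)),("blue",(.461,.38))):
  for n,P in Ps.items():
    q=P.reshape(-1,3);q=q[(abs(q[:,:2]-c).max(1)<.1)&(q[:,2]>.027)&(q[:,2]<.042)]
    print(k,n,cv2.minAreaRect((q[:,:2]*1000).astype(np.float32)),len(q))
for n,P in Ps.items():
    q=P.reshape(-1,3)
    g=q[(abs(q[:,:2]-(.485,-.033)).max(1)<.04)&(q[:,2]>.098)&(q[:,2]<.145)];print("grip",n,cv2.minAreaRect((g[:,:2]*1000).astype(np.float32)),g.mean(0).round(4))
    g=q[(abs(q[:,:2]-(.485,-.033)).max(1)<.045)&(q[:,2]>.034)&(q[:,2]<.09)];m=g.mean(0);_,s,V=np.linalg.svd(g-m,full_matrices=False);print("mirror",n,m.round(4),V[2].round(3),np.degrees(np.arctan2(V[2][1],V[2][0])),s.round(4),len(g))
    # bar, camera
    g=q[(np.hypot(q[:,0]-.485,q[:,1]+.033)>.045)&(np.hypot(q[:,0]-.485,q[:,1]+.033)<.15)&(q[:,2]>.005)&(q[:,2]<.011)&(q[:,1]>0)&(q[:,1]<.12)&(q[:,0]>.49)&(q[:,0]<.6)];r=cv2.minAreaRect((g[:,:2]*1000).astype(np.float32));print("bar",n,r,np.degrees(np.arctan2(g[:,1].mean()+.032,g[:,0].mean()-.486)))
    g=q[(abs(q[:,:2]-(.61,.13)).max(1)<.06)&(q[:,2]>.076)&(q[:,2]<.09)];print("camtop",n,cv2.minAreaRect((g[:,:2]*1000).astype(np.float32)),len(g))
E
```

```text
h0 [ 0.5661 -0.2223  0.0305] [0.0002, 0.0002]
h1 [ 0.637  -0.0954  0.032 ] [0.0003, 0.0003]
bob [0.6686 0.0314 0.0326] [0.0004, 0.0004]
pin [ 0.7437 -0.193   0.062 ] [0.0003, 0.0003]
grip [ 0.4865 -0.0275  0.1185] [0.001, 0.001]
h0 scene [ 0.5671 -0.2213] 182
h0 side [ 0.5657 -0.2233] 213
h1 scene [ 0.6376 -0.0942] 182
h1 side [ 0.6363 -0.0966] 179
bob scene [0.6687 0.0314] 320
bob side [0.6672 0.029 ] 291
yel scene ((481.5671081542969, -387.0442199707031), (125.8695068359375, 141.56993103027344), 11.431558609008789) 534
yel side ((478.1446533203125, -389.79644775390625), (122.15805053710938, 140.98892211914062), 11.842137336730957) 1124
blue scene ((462.4194030761719, 377.8977966308594), (144.99517822265625, 126.99846649169922), 81.60254669189453) 258
blue side ((459.73736572265625, 377.3837890625), (148.069091796875, 120.6047134399414), 81.1662826538086) 374
grip scene ((490.1444091796875, -28.627613067626953), (33.862396240234375, 12.568086624145508), 66.08370208740234) [ 0.4913 -0.0289  0.1203]
mirror scene [ 0.4874 -0.0274  0.0626] [-0.888  0.461 -0.001] 152.56919675853828 [0.3907 0.3431 0.0426] 440
bar scene ((544.2139892578125, 44.11908721923828), (104.50579071044922, 28.821420669555664), 53.33107376098633) 52.57423156463495
camtop scene ((610.851806640625, 132.25), (60.03706359863281, 48.884944915771484), 56.34526062011719) 195
grip side ((485.484375, -31.123430252075195), (36.640438079833984, 9.741964340209961), 59.9696159362793) [ 0.481  -0.0391  0.1279]
mirror side [ 0.4696 -0.0541  0.0648] [-0.801  0.599 -0.   ] 143.17931102215127 [0.1454 0.0613 0.0168] 74
bar side ((542.6848754882812, 45.03314971923828), (103.87411499023438, 26.207244873046875), 52.59783172607422) 53.30074194037812
camtop side ((606.215576171875, 129.37770080566406), (65.17227172851562, 44.29927062988281), 53.04457092285156) 235
```

Call:
{"method": "send_rows", "body": {"moves": [1,13.2,-15,0,0,0,-0.5,1,13.2,-15,0,0,0,-0.5,1,13.2,-15,0,0,0,-0.5,1,13.2,-15,0,0,0,-0.5,1,13.2,-15,0,0,0,-0.5]}}

```text
time: 0.52
position: [0.2978, 0.4505, 0.2012]
tool_rot: [0.376, 0.927, -0.001, 0.0]
ft_force: [-1.1, 1.5, 0.5]
grip_width: 0.0869
grip_force: 0.0
```

Call:
{"method": "send_rows", "body": {"moves": [1,13.2,-15,0,0,0,-0.45,1,13.2,-15,0,0,0,-0.45,1,13.2,-15,0,0,0,-0.45,1,13.2,-15,0,0,0,-0.45,1,13.2,-15,0,0,0,-0.45]}}

```text
time: 0.93
position: [0.4303, 0.3004, 0.2014]
tool_rot: [0.573, 0.819, -0.0, 0.0]
ft_force: [0.7, 1.0, -0.4]
grip_width: 0.0874
grip_force: 0.0
```

Call:
{"method": "send_rows", "body": {"moves": [0.8,13.2,-15,0,0,0,0,0.8,13.2,-15,0,0,0,0,0.8,13.2,-15,0,0,0,0,0.8,13.2,-15,0,0,0,0,0.8,13.2,-15,0,0,0,0]}}

```text
time: 1.35
position: [0.5625, 0.1501, 0.2013]
tool_rot: [0.572, 0.82, -0.0, 0.0]
ft_force: [-0.2, 0.4, -0.5]
grip_width: 0.0706
grip_force: 0.0
```

Call:
{"method": "send_rows", "body": {"moves": [0.7,10.7,-12.3,0,0,0,0,0.7,10.7,-12.3,0,0,0,0,0.7,10.7,-12.3,0,0,0,0,0.7,10.7,-12.3,0,0,0,0,0.7,10.7,-12.3,0,0,0,0]}}

```text
time: 1.77
position: [0.6729, 0.0228, 0.201]
tool_rot: [0.574, 0.819, -0.0, 0.003]
ft_force: [1.4, -0.1, -0.6]
grip_width: 0.0616
grip_force: 0.0
```

```bash
cat > w.py <<'E'
from h import *
import sys
d=grab("wrist"); pickle.dump(d,open("w.pkl","wb")); cv2.imwrite(sys.argv[1],d["im"])
P=cloud(d).reshape(-1,3)
print(monitor.get_obs()["position"])
for k,zt in(("80mm tops",.08),):
    m=(abs(P[:,2]-zt)<.004); 
    mm=m.reshape(480,640).astype(np.uint8); n,l,s,c=cv2.connectedComponentsWithStats(mm)
    for i in range(1,n):
        if s[i,4]>150:
            q=P[(l==i).ravel()][:,:2]; print(s[i],"mean",P[(l==i).ravel()].mean(0).round(4),"circ",[np.round(x,1) for x in cv2.minEnclosingCircle((q*1000).astype(np.float32))])
E
python3 w.py pics/w0.png
```

```text
[0.66996057 0.02607222 0.20067772]
[ 246    0  100   90 4130] mean [0.6118 0.1343 0.0823] circ [array([611.8, 131.1]), np.float64(33.8)]
[ 64 174  29  40 165] mean [ 0.4954 -0.0096  0.0798] circ [array([491.2, -15.3]), np.float64(18.9)]
```

View pics/w0.png

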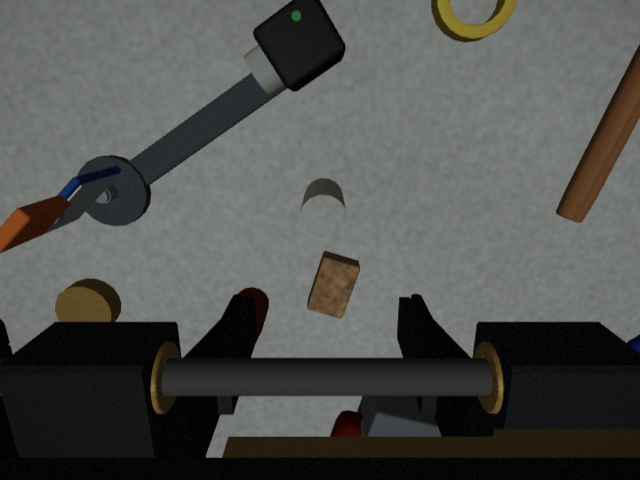

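The wrist view shows the bob at (323,200), sanding block at (333,285), stand foot at (115,190), camera at (300,45) and a handle top at (250,300). I'll measure from it.

```bash
python3 - <<'E'
from h import *
from scipy.optimize import least_squares
d=pickle.load(open("w.pkl","rb")); P=cloud(d); print(d["C"],d["A"][:,2], P[200,323],P[183,323],P[285,333],P[190,135],P[45,300],P[220,35],P[100,230])
q=P.reshape(-1,3)
g=q[(np.hypot(q[:,0]-.668,q[:,1]-.03)<.03)&(q[:,2]>.012)]
print(len(g),np.nanpercentile(g,[2,50,98],axis=0).round(4))
s=least_squares(lambda x:np.hypot(g[:,0]-x[0],g[:,1]-x[1])-.018,(.668,.03),loss="soft_l1",f_scale=.001) if len(g) else None
print(s and s.x)
g=q[(abs(q[:,:2]-(.487,-.029)).max(1)<.04)&(q[:,2]>.1)&(q[:,2]<.145)];print("grip",cv2.minAreaRect((g[:,:2]*1000).astype(np.float32)),g.mean(0),len(g))
# bar
g=q[(abs(q[:,2]-.008)<.003)&(q[:,1]>.015)&(q[:,1]<.08)&(q[:,0]>.5)&(q[:,0]<.6)];m=g[:,:2].mean(0);V=np.linalg.svd(g[:,:2]-m,full_matrices=False)[2][0];print("bar",m,np.degrees(np.arctan2(V[1],V[0])),len(g),cv2.minAreaRect((g[:,:2]*1000).astype(np.float32)))
# distance from axis to bar line
for ax in((.487,-.029),(.486,-.0275)):
    e=np.array(ax)-m; print(e[0]*V[1]-e[1]*V[0])
g=q[(abs(q[:,2]-.082)<.004)&(abs(q[:,0]-.611)<.05)&(abs(q[:,1]-.13)<.05)];print("cam",cv2.minAreaRect((g[:,:2]*1000).astype(np.float32)))
E
```

```text
[0.64384639 0.10243993 0.38324358] [ 0.10840302 -0.28907295 -0.95114963] [ 0.66909634  0.02710873 -0.00067442] [0.6622731  0.04648233 0.02741371] [ 0.70379142 -0.04148938  0.02172756] [ 0.50683054 -0.01923255  0.01104456] [0.61489857 0.13498114 0.08468789] [ 0.49725977 -0.01906431  0.13209247] [0.56520742 0.08296313 0.00730491]
19368 [[0.6405 0.019  0.064 ]
 [0.6616 0.048  0.3185]
 [0.6841 0.0575 0.3286]]
[0.66633494 0.03454923]
grip ((487.3613586425781, -27.68551254272461), (33.965362548828125, 10.57122802734375), 62.68626022338867) [ 0.49161423 -0.02388094  0.12673941] 2006
bar [0.54520257 0.04813616] -131.74831844026698 2900 ((544.5316772460938, 47.466575622558594), (100.21326446533203, 26.036718368530273), 52.72846221923828)
-0.007938268166301742
-0.006193401593974565
cam ((608.8845825195312, 132.41555786132812), (61.64598083496094, 44.17486572265625), 52.820960998535156)
```

```bash
python3 - <<'E'
from h import *
d=pickle.load(open("w.pkl","rb")); P=cloud(d)
for v in range(165,260,5): print(v,P[v,323].round(4),d["z"][v,323].round(3),d["im"][v,323])
for x in((.668,.03,0),(.668,.03,.08)):
    c=d["A"].T@(np.array(x)-d["C"]); print(c[:2]/c[2]*d["f"]+[d["cx"],d["cy"]])
d=grab("side"); cv2.imwrite("pics/side1.png",d["im"][180:360,240:440].repeat(3,0).repeat(3,1))
E
```

```text
165 [6.581e-01 5.760e-02 5.000e-04] 0.379 [116 119 115]
170 [ 0.6597  0.0532 -0.0013] 0.382 [119 121 119]
175 [0.6612 0.0492 0.001 ] 0.381 [121 124 120]
180 [0.6622 0.0464 0.0107] 0.373 [45 51 54]
185 [0.6623 0.0464 0.0371] 0.347 [46 52 54]
190 [0.6624 0.0466 0.0607] 0.325 [43 48 51]
195 [ 6.675e-01  3.160e-02 -4.000e-04] 0.388 [ 96 100  98]
200 [ 0.6691  0.0271 -0.0007] 0.39 [114 116 114]
205 [ 6.707e-01  2.270e-02 -3.000e-04] 0.391 [118 120 117]
210 [0.6722 0.0185 0.0009] 0.391 [122 125 120]
215 [ 0.674   0.0135 -0.0009] 0.394 [120 123 120]
220 [6.755e-01 9.300e-03 5.000e-04] 0.394 [123 127 122]
225 [6.772e-01 4.700e-03 4.000e-04] 0.396 [121 124 122]
230 [ 6.789e-01 -1.000e-04 -2.000e-04] 0.398 [123 125 122]
235 [ 6.805e-01 -4.800e-03 -1.000e-04] 0.4 [116 118 115]
240 [ 6.823e-01 -9.600e-03 -6.000e-04] 0.402 [126 130 127]
245 [ 6.839e-01 -1.420e-02 -1.000e-04] 0.403 [122 126 122]
250 [ 0.6858 -0.0196 -0.0019] 0.406 [119 122 118]
255 [ 0.6862 -0.0204  0.0104] 0.395 [23 36 48]
[322.93752948 196.86863973]
[322.45200438 217.94216278]
```

View pics/side1.png

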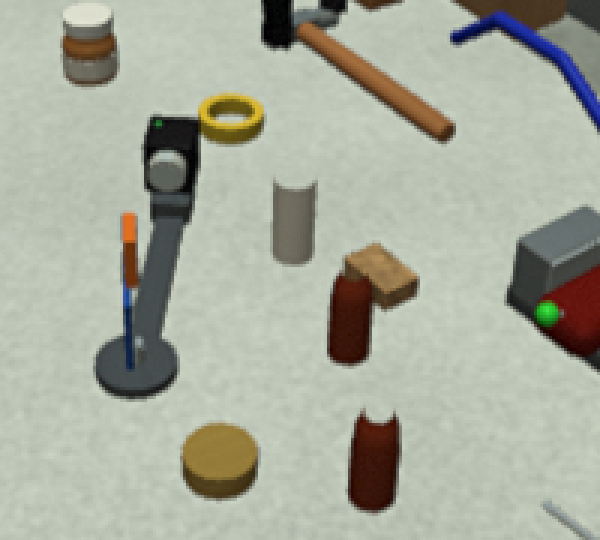

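The crop shows the bob, the handles and both bystanders untouched, and the gripper above. The wall point seen by the wrist agrees with the bob at (0.668, 0.030), so I descend.

Call:
{"method": "send_rows", "body": {"moves": [0.7,0,0,-4,0,0,0,0.7,0,0,-8,0,0,0,0.7,0,0,-11,0,0,0,0.7,0,0,-14,0,0,0,0.7,0,0,-16.2,0,0,0]}}

```text
time: 2.28
position: [0.6645, 0.0319, 0.0367]
tool_rot: [0.571, 0.821, -0.001, -0.002]
ft_force: [-0.8, -0.5, -0.3]
grip_width: 0.061
grip_force: 0.0
```

Call:
{"method": "send_rows", "body": {"moves": [0.7,0,0,0,0,0,0,0.3,0,0,0,0,0,0,0.3,0,0,0,0,0,0,0.3,0,0,0,0,0,0,0.3,0,0,0,0,0,0], "grip_force": 15}}

```text
time: 2.7
position: [0.6692, 0.03, 0.042]
tool_rot: [0.571, 0.821, 0.001, 0.002]
ft_force: [-0.6, 0.4, 0.1]
grip_width: 0.0416
grip_force: 0.0
```

Call:
{"method": "send_rows", "body": {"moves": [0.2,0,0,0,0,0,0,0.2,0,0,0,0,0,0,0.2,0,0,0,0,0,0,0.2,0,0,0,0,0,0]}}

```text
time: 3.03
position: [0.6688, 0.0297, 0.0414]
tool_rot: [0.572, 0.821, 0.001, 0.001]
ft_force: [-0.7, -0.6, 6.4]
grip_width: 0.0353
grip_force: 15.0
```

Call:
{"method": "send_rows", "body": {"moves": [0.2,0,0,2,0,0,0,0.2,0,0,5,0,0,0,0.2,0,0,8.5,0,0,0,0.2,0,0,11,0,0,0,0.2,-1,1.7,12,0,0,0]}}

```text
time: 3.45
position: [0.6626, 0.0438, 0.1645]
tool_rot: [0.573, 0.82, 0.002, 0.005]
ft_force: [1.8, 1.2, 0.8]
grip_width: 0.0358
grip_force: 15.0
```

Call:
{"method": "send_rows", "body": {"moves": [0.2,-1.5,2.6,0,0,0,-0.05,0.2,-3.5,6,0,0,0,-0.15,0.2,-5.5,9.4,0,0,0,-0.25,0.2,-7.5,12.8,0,0,0,-0.35,0.2,-9.5,16.2,0,0,0,-0.45]}}

```text
time: 3.87
position: [0.5601, 0.2106, 0.159]
tool_rot: [0.742, 0.67, -0.001, -0.001]
ft_force: [0.4, 0.1, 0.3]
grip_width: 0.0356
grip_force: 15.0
```

Call:
{"method": "send_rows", "body": {"moves": [0.2,-2,3.4,0,0,0,-0.05,0.2,-4,6.8,0,0,0,-0.05,0.2,-6,10.2,0,0,0,-0.05,0.2,-8,13.6,0,0,0,-0.05,0.2,-10.2,16.85,0,0,0,-0.05]}}

```text
time: 4.28
position: [0.4583, 0.3791, 0.159]
tool_rot: [0.757, 0.654, -0.001, -0.0]
ft_force: [0.2, -0.4, -0.5]
grip_width: 0.0353
grip_force: 15.0
```

Call:
{"method": "send_rows", "body": {"moves": [0.2,0,0,0,0,0,0,0.2,0,0,-2.5,0,0,0,0.2,0,0,-5,0,0,0,0.2,0,0,-7.5,0,0,0,0.2,0,0,-9.5,0,0,0]}}

```text
time: 4.7
position: [0.4587, 0.3769, 0.0626]
tool_rot: [0.757, 0.654, -0.001, -0.0]
ft_force: [0.2, 0.9, -0.8]
grip_width: 0.0356
grip_force: 15.0
```

Call:
{"method": "send_rows", "body": {"moves": [0.2,0,0,-0.8,0,0,0,0.2,0,0,-1.4,0,0,0,0.2,0,0,-1.8,0,0,0,0.2,0,0,-2.0,0,0,0,0.2,0,0,-2.0,0,0,0]}}

```text
time: 5.12
position: [0.4612, 0.3778, 0.0458]
tool_rot: [0.757, 0.654, 0.001, 0.0]
ft_force: [0.9, -0.6, -1.0]
grip_width: 0.0356
grip_force: 15.0
```

Call:
{"method": "send_rows", "body": {"moves": [0.2,0,0,0,0,0,0,0.45,0,0,0,0,0,0,0.55,0,0,0,0,0,0,0.6,0,0,0,0,0,0,0.6,0,0,0,0,0,0]}}

```text
time: 5.53
position: [0.4609, 0.3774, 0.0449]
tool_rot: [0.757, 0.654, 0.0, 0.0]
ft_force: [0.0, 0.0, -0.3]
grip_width: 0.0494
grip_force: 0.0
```

Call:
{"method": "send_rows", "body": {"moves": [0.6,0,0,0,0,0,0,0.6,0,0,3,0,0,0,0.6,0,0,7,0,0,0,0.6,0,0,11,0,0,0,0.6,0,0,15,0,0,0]}}

```text
time: 5.95
position: [0.4603, 0.3771, 0.1959]
tool_rot: [0.757, 0.654, -0.001, -0.0]
ft_force: [0.3, -0.1, 0.1]
grip_width: 0.0522
grip_force: 0.0
```

Call:
{"method": "send_rows", "body": {"moves": [0.7,0.5,-3,1,0,0,0.05,0.7,1.2,-7,1,0,0,0.1,0.7,1.9,-11,1,0,0,0.2,0.7,2.6,-15,1,0,0,0.3,0.7,3.3,-19,1,0,0,0.35]}}

```text
time: 6.37
position: [0.4936, 0.1858, 0.205]
tool_rot: [0.629, 0.777, 0.0, 0.0]
ft_force: [0.1, -0.4, -0.5]
grip_width: 0.0612
grip_force: 0.0
```

Call:
{"method": "send_rows", "body": {"moves": [0.7,0.7,-4,0,0,0,0,0.7,1.4,-8,0,0,0,0,0.7,2.1,-12,0,0,0,0,0.7,2.8,-16,0,0,0,0,0.7,3.5,-20,0,0,0,0]}}

```text
time: 6.78
position: [0.5287, -0.0146, 0.2048]
tool_rot: [0.631, 0.775, 0.0, 0.0]
ft_force: [-0.2, 0.1, 0.3]
grip_width: 0.0607
grip_force: 0.0
```

Call:
{"method": "send_rows", "body": {"moves": [0.7,0.7,-4,0,0,0,0,0.7,1.4,-8,0,0,0,0,0.7,2.1,-12,0,0,0,0,0.7,2.8,-16,0,0,0,0,0.7,3.5,-19,0,0,0,0]}}

```text
time: 7.2
position: [0.5638, -0.2062, 0.2047]
tool_rot: [0.632, 0.775, -0.0, 0.001]
ft_force: [-0.1, 0.5, 0.0]
grip_width: 0.0605
grip_force: 0.0
```

Call:
{"method": "send_rows", "body": {"moves": [0.7,0.2,-1.95,0,0,0,0,0.7,0.2,-1.95,-3,0,0,0,0.7,0.2,-1.95,-6,0,0,0,0.7,0.2,-1.95,-9,0,0,0,0.7,0.2,-1.95,-11,0,0,0]}}

```text
time: 7.62
position: [0.5642, -0.2217, 0.0919]
tool_rot: [0.632, 0.775, -0.0, -0.002]
ft_force: [0.9, 0.0, -1.1]
grip_width: 0.0615
grip_force: 0.0
```

Call:
{"method": "send_rows", "body": {"moves": [0.7,0,0,-2,0,0,0,0.7,0,0,-4,0,0,0,0.7,0,0,-5.5,0,0,0,0.7,0,0,-6,0,0,0,0.7,0,0,-6,0,0,0]}}

```text
time: 8.03
position: [0.5647, -0.2215, 0.0331]
tool_rot: [0.631, 0.775, -0.0, -0.002]
ft_force: [0.1, 0.8, -0.2]
grip_width: 0.0607
grip_force: 0.0
```

Call:
{"method": "send_rows", "body": {"moves": [0.2,0,0,0,0,0,0,0.2,0,0,0,0,0,0,0.2,0,0,0,0,0,0,0.2,0,0,0,0,0,0,0.2,0,0,0,0,0,0], "grip_force": 15}}

```text
time: 8.45
position: [0.5662, -0.2224, 0.0355]
tool_rot: [0.631, 0.775, 0.0, 0.001]
ft_force: [-0.6, 0.3, 0.1]
grip_width: 0.0354
grip_force: 0.0
```

Call:
{"method": "send_rows", "body": {"moves": [0.2,0,0,0,0,0,0,0.2,0,0,0,0,0,0,0.2,0,0,0,0,0,0,0.2,0,0,0,0,0,0]}}

```text
time: 8.78
position: [0.5662, -0.2223, 0.0353]
tool_rot: [0.631, 0.775, 0.0, 0.001]
ft_force: [0.1, 0.3, 4.9]
grip_width: 0.031
grip_force: 15.2
```

Call:
{"method": "send_rows", "body": {"moves": [0.2,0,0,1,0,0,0,0.2,0,0,2.5,0,0,0,0.2,0,0,4.5,0,0,0,0.2,0,0,6.5,0,0,0,0.2,0,0,7,0,0,0]}}

```text
time: 9.2
position: [0.5672, -0.223, 0.1077]
tool_rot: [0.631, 0.775, 0.0, 0.002]
ft_force: [0.6, -0.6, -0.7]
grip_width: 0.0313
grip_force: 14.9
```

```bash
python3 - <<'E'
from h import *
a=grab("scene");b=grab("side")
A=cv2.resize(a["im"][230:330,180:330],(450,300),interpolation=cv2.INTER_CUBIC);B=cv2.resize(b["im"][250:380,300:430],(300,300),interpolation=cv2.INTER_CUBIC)
C=cv2.resize(a["im"][190:250,370:450],(400,300));Dd=cv2.resize(b["im"][170:245,160:260],(400,300))
cv2.imwrite("pics/chk1.png",np.vstack([np.hstack([A,B]),np.hstack([C,Dd])[:,:750]]))
E
```

```text
(no output)
```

View pics/chk1.png

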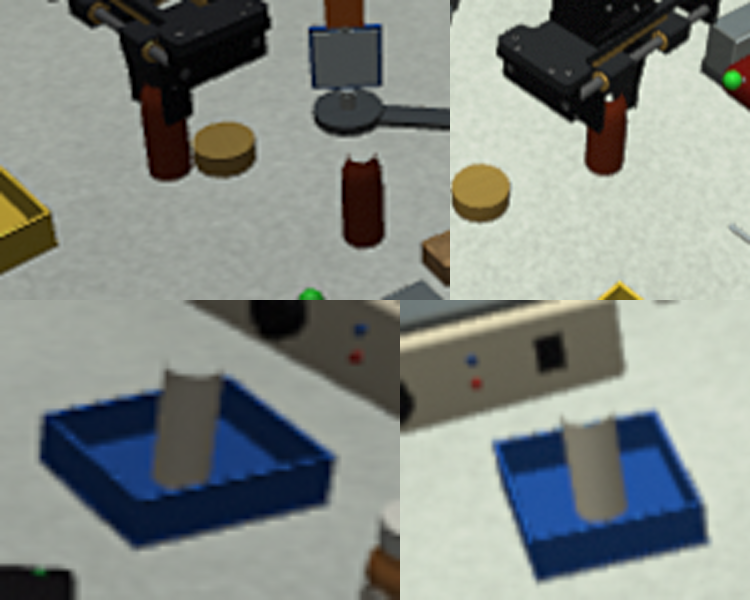

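Both checks are good: the bob stands in the blue tray, and the first handle hangs upright in the gripper (around (165,130) in the crop). Next is the yellow tray.

Call:
{"method": "send_rows", "body": {"moves": [0.2,-1,-2.4,0,0,0,0,0.2,-2.5,-6.1,0,0,0,0,0.2,-4,-9.8,0,0,0,0,0.2,-5.5,-13.5,0,0,0,0,0.2,-7,-17.2,0,0,0,0]}}

```text
time: 9.72
position: [0.4941, -0.3945, 0.1029]
tool_rot: [0.631, 0.776, 0.0, -0.002]
ft_force: [0.3, 0.4, -0.4]
grip_width: 0.0309
grip_force: 14.9
```

Call:
{"method": "send_rows", "body": {"moves": [0.2,-1,-2.4,0,0,0,0,0.2,-1,-2.4,-2,0,0,0,0.2,-1,-2.4,-4,0,0,0,0.2,-1,-2.4,-5,0,0,0,0.2,-1,-2.4,-5.7,0,0,0]}}

```text
time: 10.13
position: [0.4841, -0.4164, 0.0446]
tool_rot: [0.632, 0.775, 0.001, -0.003]
ft_force: [0.2, -0.1, -0.5]
grip_width: 0.0313
grip_force: 14.9
```

Call:
{"method": "send_rows", "body": {"moves": [0.2,0,0,-0.2,0,0,0,0.2,0,0,-0.4,0,0,0,0.2,0,0,-0.6,0,0,0,0.2,0,0,-0.7,0,0,0,0.2,0,0,-0.7,0,0,0]}}

```text
time: 10.55
position: [0.4862, -0.4182, 0.0412]
tool_rot: [0.631, 0.776, -0.0, 0.001]
ft_force: [0.7, -0.2, -0.9]
grip_width: 0.0312
grip_force: 14.9
```

Call:
{"method": "send_rows", "body": {"moves": [0.2,0,0,-0.1,0,0,0,0.2,0,0,-0.2,0,0,0,0.3,0,0,-0.2,0,0,0,0.4,0,0,-0.2,0,0,0,0.5,0,0,-0.2,0,0,0]}}

```text
time: 10.97
position: [0.4858, -0.4183, 0.0389]
tool_rot: [0.631, 0.775, -0.0, 0.0]
ft_force: [0.7, 0.6, -0.4]
grip_width: 0.036
grip_force: 0.0
```

Call:
{"method": "send_rows", "body": {"moves": [0.65,0,0,0,0,0,0,0.65,0,0,0,0,0,0,0.65,0,0,2,0,0,0,0.65,0,0,5,0,0,0,0.65,0,0,9,0,0,0]}}

```text
time: 11.38
position: [0.4839, -0.4161, 0.1264]
tool_rot: [0.632, 0.775, 0.001, -0.004]
ft_force: [0.1, -1.3, -0.2]
grip_width: 0.0557
grip_force: 0.0
```

Call:
{"method": "send_rows", "body": {"moves": [0.7,1.5,3.2,2,0,0,0,0.7,3.2,6.8,2,0,0,0,0.7,4.9,10.4,2,0,0,0,0.7,6.6,14,2,0,0,0,0.7,8.3,17.6,2,0,0,0]}}

```text
time: 11.8
position: [0.5691, -0.2406, 0.1489]
tool_rot: [0.632, 0.775, 0.0, 0.0]
ft_force: [0.7, 0.8, 0.7]
grip_width: 0.0609
grip_force: 0.0
```

Call:
{"method": "send_rows", "body": {"moves": [0.7,1.7,3.6,0,0,0,0,0.7,3.4,7.2,0,0,0,0,0.7,5.1,10.9,0,0,0,0,0.7,6.8,14.65,0,0,0,0,0.7,6.8,14.65,0,0,0,0]}}

```text
time: 12.22
position: [0.639, -0.0879, 0.1486]
tool_rot: [0.629, 0.778, 0.002, -0.0]
ft_force: [0.7, -0.7, 0.8]
grip_width: 0.061
grip_force: 0.0
```

Call:
{"method": "send_rows", "body": {"moves": [0.7,0,0,-3,0,0,0,0.7,0,0,-6,0,0,0,0.7,0,0,-9,0,0,0,0.7,0,0,-11,0,0,0,0.7,0,0,-11.4,0,0,0]}}

```text
time: 12.63
position: [0.6333, -0.0948, 0.0303]
tool_rot: [0.631, 0.775, -0.002, -0.004]
ft_force: [-1.1, 0.9, 0.1]
grip_width: 0.061
grip_force: 0.0
```

Call:
{"method": "send_rows", "body": {"moves": [0.7,0,0,0,0,0,0,0.7,0,0,0,0,0,0,0.2,0,0,0,0,0,0,0.2,0,0,0,0,0,0,0.2,0,0,0,0,0,0], "grip_force": 15}}

```text
time: 13.05
position: [0.6378, -0.096, 0.0363]
tool_rot: [0.631, 0.775, 0.001, 0.001]
ft_force: [-0.3, 0.8, -0.5]
grip_width: 0.0483
grip_force: 0.0
```

Call:
{"method": "send_rows", "body": {"moves": [0.2,0,0,0,0,0,0,0.2,0,0,0,0,0,0,0.2,0,0,0,0,0,0,0.2,0,0,0,0,0,0,0.2,0,0,0,0,0,0]}}

```text
time: 13.47
position: [0.6369, -0.0957, 0.0352]
tool_rot: [0.631, 0.775, -0.0, 0.0]
ft_force: [-0.4, -0.2, 4.3]
grip_width: 0.0313
grip_force: 15.1
```

Call:
{"method": "send_rows", "body": {"moves": [0.2,0,0,1,0,0,0,0.2,0,0,3,0,0,0,0.2,0,0,5.5,0,0,0,0.2,0,0,7,0,0,0,0.2,-0.7,-1.1,7,0,0,0]}}

```text
time: 13.88
position: [0.6335, -0.1061, 0.1088]
tool_rot: [0.631, 0.776, 0.002, 0.004]
ft_force: [0.7, -0.8, -1.3]
grip_width: 0.0308
grip_force: 14.9
```

Call:
{"method": "send_rows", "body": {"moves": [0.2,-1.6,-2.6,0,0,0,0,0.2,-3.6,-5.8,0,0,0,0,0.2,-5.6,-9,0,0,0,0,0.2,-7.6,-12.2,0,0,0,0,0.2,-9.6,-15.4,0,0,0,0]}}

```text
time: 14.3
position: [0.5313, -0.2618, 0.1037]
tool_rot: [0.631, 0.776, -0.0, -0.001]
ft_force: [0.4, -0.9, -0.7]
grip_width: 0.0314
grip_force: 14.9
```

Call:
{"method": "send_rows", "body": {"moves": [0.2,-2,-3.2,0,0,0,0,0.2,-4,-6.4,0,0,0,0,0.2,-5.5,-9,0,0,0,0,0.2,-6,-9.85,0,0,0,0,0.2,-6,-9.85,0,0,0,0]}}

```text
time: 14.72
position: [0.4714, -0.3617, 0.1038]
tool_rot: [0.633, 0.774, -0.0, -0.0]
ft_force: [0.4, 0.3, -1.6]
grip_width: 0.0313
grip_force: 14.9
```

Call:
{"method": "send_rows", "body": {"moves": [0.2,0,0,-2,0,0,0,0.2,0,0,-4,0,0,0,0.2,0,0,-5.5,0,0,0,0.2,0,0,-6.2,0,0,0,0.2,0,0,-6.4,0,0,0]}}

```text
time: 15.13
position: [0.4731, -0.3567, 0.0393]
tool_rot: [0.631, 0.776, 0.0, -0.002]
ft_force: [-1.6, 0.6, 5.2]
grip_width: 0.0314
grip_force: 15.2
```

Call:
{"method": "send_rows", "body": {"moves": [0.2,0,0,0,0,0,0,0.2,0,0,-0.2,0,0,0,0.3,0,0,-0.2,0,0,0,0.4,0,0,-0.2,0,0,0,0.5,0,0,-0.2,0,0,0]}}

```text
time: 15.55
position: [0.4741, -0.3594, 0.0393]
tool_rot: [0.631, 0.775, -0.0, 0.001]
ft_force: [1.2, 0.1, -0.7]
grip_width: 0.036
grip_force: 0.0
```

Call:
{"method": "send_rows", "body": {"moves": [0.65,0,0,0,0,0,0,0.65,0,0,0,0,0,0,0.65,0,0,2,0,0,0,0.65,0,0,6,0,0,0,0.65,0,0,10,0,0,0]}}

```text
time: 15.97
position: [0.4726, -0.358, 0.1382]
tool_rot: [0.632, 0.775, 0.0, -0.002]
ft_force: [1.1, -1.0, 0.6]
grip_width: 0.0558
grip_force: 0.0
```

Call:
{"method": "send_rows", "body": {"moves": [0.65,0,2,3,0,0,0,0.65,0,5,5.5,0,0,0,0.65,0,8,7.5,0,0,0,0.65,0,11,8.1,0,0,0,0.65,0,11,8.1,0,0,0]}}

```text
time: 16.38
position: [0.4734, -0.2442, 0.222]
tool_rot: [0.63, 0.776, 0.001, 0.0]
ft_force: [-0.0, -0.7, 0.1]
grip_width: 0.0567
grip_force: 0.0
```

```bash
python3 - <<'E'
from h import *
a=grab("scene");b=grab("side");w=grab("wrist");[pickle.dump(x,open(n+"2.pkl","wb")) for n,x in(("scene",a),("side",b),("w",w))]
A=cv2.resize(a["im"][215:345,110:330],(400,236));B=cv2.resize(b["im"][240:470,240:460],(400,420))
can=np.zeros((600,800,3),np.uint8);can[:236,:400]=A;can[:420,400:]=B;can[240:540,:400]=cv2.resize(w["im"],(400,300));cv2.imwrite("pics/chk2.png",can)
Ps=[cloud(x).reshape(-1,3) for x in(a,b,w)]
for n,q in zip("abw",Ps):
    g=q[(abs(q[:,:2]-(.487,-.029)).max(1)<.03)&(q[:,2]>.099)&(q[:,2]<.145)]
    if len(g)>20: print(n,"grip",cv2.minAreaRect((g[:,:2]*1000).astype(np.float32)),len(g))
    g=q[(abs(q[:,:2]-(.487,-.029)).max(1)<.045)&(q[:,2]>.036)&(q[:,2]<.09)]
    if len(g)>20:
        m=g.mean(0);V=np.linalg.svd(g[:,:2]-m[:2],full_matrices=False)[2][0];print("mirror",m.round(4),np.degrees(np.arctan2(V[1],V[0])),len(g))
    # bar edges by colour-independent height band
E
```

```text
a grip ((489.04302978515625, -27.98134994506836), (33.77215576171875, 16.35441780090332), 54.91823196411133) 201
mirror [ 0.4874 -0.0272  0.0635] 62.41462177133168 419
b grip ((477.1646423339844, -43.6381950378418), (7.821599006652832, 10.607335090637207), 31.043489456176758) 79
mirror [ 0.4697 -0.0541  0.0674] -126.65664851781831 68
```

View pics/chk2.png

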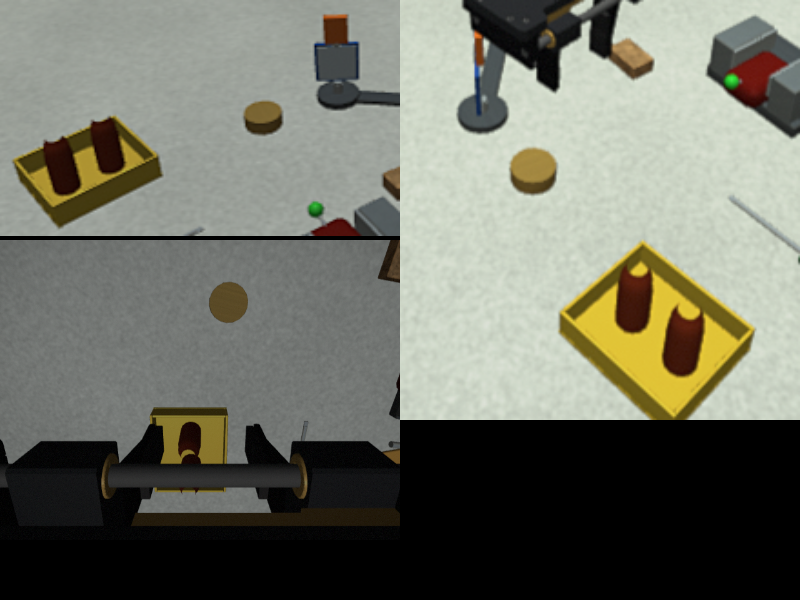

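The check shows both handles standing in the yellow tray (side crop (632,298) and (683,340)), the tin undisturbed, and the mirror at rest. Next I go above the grip.

Call:
{"method": "send_rows", "body": {"moves": [0.65,0.2,3,0,0,0,-0.12,0.65,0.4,7,0,0,0,-0.24,0.65,0.6,11,0,0,0,-0.36,0.65,0.8,15,0,0,0,-0.48,0.65,1,19,0,0,0,-0.6]}}

```text
time: 16.95
position: [0.4837, -0.0671, 0.2188]
tool_rot: [0.828, 0.561, -0.0, -0.0]
ft_force: [0.9, -0.4, -0.1]
grip_width: 0.0565
grip_force: 0.0
```

Call:
{"method": "send_rows", "body": {"moves": [0.65,0.3,3.1,0,0,0,-0.083,0.65,0.3,3.1,0,0,0,-0.083,0.6,0.3,3.1,0,0,0,-0.083,0.6,0.3,3.1,0,0,0,-0.083,0.6,0.3,3.1,0,0,0,-0.083]}}

```text
time: 17.37
position: [0.487, -0.038, 0.2193]
tool_rot: [0.849, 0.529, -0.0, 0.0]
ft_force: [-0.2, -0.4, 0.4]
grip_width: 0.0526
grip_force: 0.0
```

```bash
cat > y.py <<'E'
from h import *
o=monitor.get_obs();M=R.from_quat(o["tool_rot"]).as_matrix()
print(o["time"],o["position"].round(4),"yaw_y",np.degrees(np.arctan2(M[1,1],M[0,1])).round(2),"tilt",M[:2,2].round(4),o["ft_force"].round(1),o["moment"].round(3),o["grip_width"],o["grip_force"],o["q"].round(3))
E
python3 y.py
```

```text
17.3667 [ 0.487  -0.038   0.2193] yaw_y -26.13 tilt [-0.0002 -0.0005] [-0.2 -0.4  0.4] [-0.117  0.11   0.01 ] 0.052614406998545374 0.0 [-3.070e-01  3.210e-01  1.745e+00 -1.000e-03  1.076e+00  1.490e-01]
```

Call:
{"method": "send_rows", "body": {"moves": [0.6,0,1.0,0,0,0,-0.02,0.6,0,1.0,0,0,0,-0.02,0.6,0,1.0,0,0,0,-0.02]}}

```text
time: 17.62
position: [0.4866, -0.0275, 0.2195]
tool_rot: [0.854, 0.521, -0.0, 0.0]
ft_force: [-0.7, 0.2, -0.0]
grip_width: 0.0525
grip_force: 0.0
```

```bash
python3 y.py
```

```text
17.6167 [ 0.4866 -0.0275  0.2195] yaw_y -27.23 tilt [-0.0002 -0.0003] [-0.7  0.2 -0. ] [-0.05   0.075 -0.022] 0.052465661630457745 0.0 [-0.286  0.319  1.748 -0.     1.075  0.189]
```

Call:
{"method": "send_rows", "body": {"moves": [0.6,0,0,-2.5,0,0,0,0.6,0,0,-5,0,0,0,0.6,0,0,-7.5,0,0,0,0.5,0,0,-9.5,0,0,0,0.4,0,0,-10,0,0,0]}}

```text
time: 18.03
position: [0.4845, -0.0269, 0.1169]
tool_rot: [0.854, 0.521, -0.002, -0.002]
ft_force: [-0.9, -1.6, -0.1]
grip_width: 0.0451
grip_force: 0.0
```

Call:
{"method": "send_rows", "body": {"moves": [0.3,0,0,0,0,0,0,0.25,0,0,0,0,0,0,0.2,0,0,0,0,0,0,0.15,0,0,0,0,0,0,0,0,0,0,0,0,0], "grip_force": 25}}

```text
time: 18.45
position: [0.4874, -0.0265, 0.1208]
tool_rot: [0.853, 0.521, 0.001, 0.001]
ft_force: [-0.9, 0.0, -0.2]
grip_width: 0.0138
grip_force: 0.0
```

Call:
{"method": "send_rows", "body": {"moves": [0,0,0,0,0,0,0,0,0,0,0,0,0,0,0,0,0,0,0,0,0,0,0,0,0,0,0,0,0,0,0,0,0,0,0]}}

```text
time: 18.87
position: [0.4865, -0.0262, 0.1197]
tool_rot: [0.853, 0.521, -0.0, 0.0]
ft_force: [-0.3, 0.1, 0.3]
grip_width: 0.0004
grip_force: 0.0
```

```bash
python3 y.py
```

```text
18.8667 [ 0.4865 -0.0262  0.1197] yaw_y -27.18 tilt [ 0. -0.] [-0.3  0.1  0.3] [-0.142 -0.008  0.039] 0.00039333647516001847 0.0 [-0.284  0.473  1.854 -0.     0.815  0.191]
```

The fingers closed on nothing, so I look before doing anything else.

```bash
python3 - <<'E'
from h import *
a=grab("scene");b=grab("side")
A=cv2.resize(a["im"][180:290,240:390],(409,300),interpolation=cv2.INTER_CUBIC);B=cv2.resize(b["im"][200:320,220:370],(375,300),interpolation=cv2.INTER_CUBIC)
w=grab("wrist");pickle.dump(w,open("w3.pkl","wb"))
can=np.zeros((600,800,3),np.uint8);can[:300,:409]=A;can[:300,415:790]=B;can[300:,:400]=cv2.resize(w["im"],(400,300));cv2.imwrite("pics/chk3.png",can)
for n,d in(("scene",a),("side",b)):
    c=d["A"].T@(np.array([.487,-.0275,.122])-d["C"]); print(n,c[:2]/c[2]*d["f"]+[d["cx"],d["cy"]])
E
```

```text
scene [294.34534838 229.07004239]
side [283.13491203 261.27058156]
```

View pics/chk3.png

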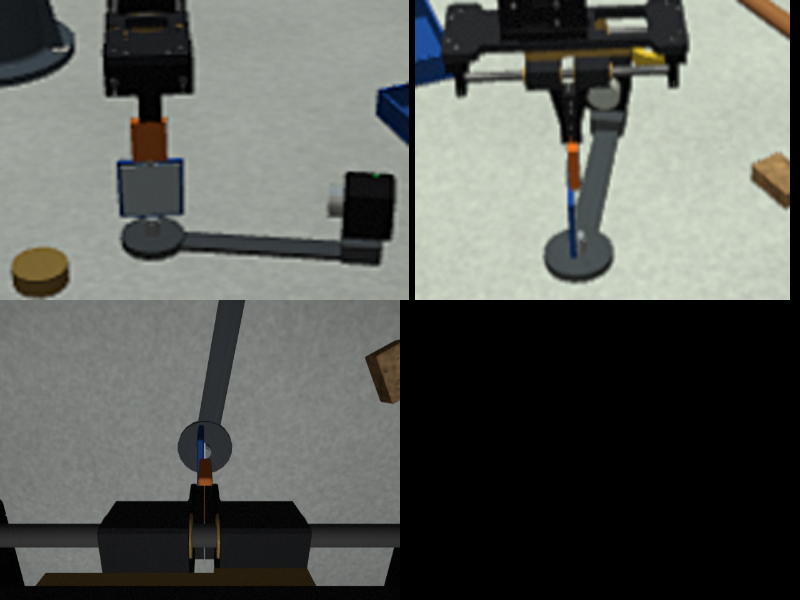

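```bash
python3 - <<'E'
from h import *
print({k:getattr(robot,k) for k in dir(robot) if not k.startswith("_") and not callable(getattr(robot,k))})
for n in("scene","side"):
    d=grab(n);P=cloud(d);q=P.reshape(-1,3);im=d["im"].reshape(-1,3)
    near=(np.hypot(q[:,0]-.487,q[:,1]+.0275)<.05)
    dark=(im.max(1)<40)&near&(q[:,2]>.1)
    print(n,"dark z pct",np.percentile(q[dark][:,2],[0,1,3,10,50]).round(4),dark.sum())
    org=near&(im[:,2]>im[:,0]+30)&(im[:,2]>im[:,1]+15)&(q[:,2]>.09)
    print(n,"orange z pct",np.percentile(q[org][:,2],[1,50,99,100]).round(4),org.sum())
    for z in np.arange(.1,.24,.01):
        g=q[dark&(abs(q[:,2]-z)<.005)]
        if len(g): print(round(z,3),g.min(0).round(3),g.max(0).round(3),len(g))
E
```

```text
{'finger_overhang': 0.014}
scene dark z pct [0.1399 0.1491 0.1676 0.2504 0.3702] 2444
scene orange z pct [0.097  0.1195 0.1428 0.2311] 186
0.14 [ 0.488 -0.039  0.14 ] [ 0.501 -0.022  0.145] 14
0.15 [ 0.49  -0.039  0.145] [ 0.501 -0.021  0.155] 28
0.16 [ 0.49  -0.038  0.156] [ 0.5   -0.022  0.164] 26
0.17 [ 0.493 -0.038  0.166] [ 0.502 -0.022  0.17 ] 9
0.23 [ 0.447 -0.067  0.228] [0.523 0.018 0.234] 98
side dark z pct [0.1451 0.1521 0.1663 0.1969 0.2742] 1844
side orange z pct [0.1001 0.1442 0.2434 0.2435] 171
0.15 [ 0.474 -0.042  0.145] [ 0.489 -0.022  0.155] 28
0.16 [ 0.474 -0.041  0.155] [ 0.487 -0.032  0.165] 22
0.17 [ 0.472 -0.042  0.166] [ 0.489 -0.032  0.174] 33
0.18 [ 0.471 -0.044  0.176] [ 0.492 -0.031  0.185] 36
0.19 [ 0.468 -0.046  0.185] [ 0.493 -0.022  0.195] 59
0.2 [ 0.473 -0.045  0.195] [ 0.492 -0.033  0.198] 9
0.21 [ 0.457 -0.055  0.215] [ 0.461 -0.054  0.215] 2
0.22 [ 0.443 -0.076  0.216] [ 0.495 -0.047  0.225] 81
0.23 [ 0.442 -0.077  0.225] [ 0.502 -0.04   0.235] 109
```

The measured fingertips sit about 21 mm above the reported TCP, at 0.141 m, just over the blade top. The 31 mm width when gripping the handles agrees with this. So the fingers are effectively about 35 mm shorter than stated, and I open and descend a further 3.6 cm.

Call:
{"method": "send_rows", "body": {"moves": [0.5,0,-0.1,0.3,0,0,0,0.5,0,-0.1,0.3,0,0,0,0.5,0,-0.1,0.3,0,0,0,0.5,0,-0.1,0.3,0,0,0,0.5,0,-0.1,0.3,0,0,0]}}

```text
time: 19.53
position: [0.4865, -0.0273, 0.1227]
tool_rot: [0.854, 0.521, -0.0, -0.0]
ft_force: [-0.5, 0.1, 1.2]
grip_width: 0.0257
grip_force: 0.0
```

Call:
{"method": "send_rows", "body": {"moves": [0.5,0,0,0,0,0,0,0.5,0,0,-1,0,0,0,0.5,0,0,-2,0,0,0,0.5,0,0,-3,0,0,0,0.5,0,0,-3.9,0,0,0]}}

```text
time: 19.95
position: [0.4865, -0.0273, 0.0831]
tool_rot: [0.854, 0.521, 0.0, 0.0]
ft_force: [0.4, -0.1, -0.8]
grip_width: 0.0433
grip_force: 0.0
```

Call:
{"method": "send_rows", "body": {"moves": [0.4,0,0,0,0,0,0,0.3,0,0,0,0,0,0,0.2,0,0,0,0,0,0,0.15,0,0,0,0,0,0,0,0,0,0,0,0,0], "grip_force": 25}}

```text
time: 20.37
position: [0.487, -0.0274, 0.0842]
tool_rot: [0.853, 0.521, 0.0, 0.0]
ft_force: [0.4, 0.8, 0.3]
grip_width: 0.018
grip_force: 0.0
```

Call:
{"method": "send_rows", "body": {"moves": [0,0,0,0,0,0,0,0,0,0,0,0,0,0,0,0,0,0,0,0,0,0,0,0,0,0,0,0]}}

```text
time: 20.7
position: [0.4868, -0.0273, 0.084]
tool_rot: [0.854, 0.521, 0.0, 0.0]
ft_force: [-0.5, 0.3, 5.3]
grip_width: 0.0101
grip_force: 25.0
```

```bash
python3 y.py
```

```text
20.7 [ 0.4868 -0.0273  0.084 ] yaw_y -27.19 tilt [ 0.0006 -0.0001] [-0.5  0.3  5.3] [-0.049  0.174 -0.019] 0.0101236214519071 25.000435221008956 [-0.286  0.537  1.881  0.     0.723  0.189]
```

Call:
{"method": "send_rows", "body": {"moves": [0,0,0,0,0,0,0.06,0,0,0,0,0,0,0.14,0,0,0,0,0,0,0.22,0,0,0,0,0,0,0.3,0,0,0,0,0,0,0.36]}}

```text
time: 21.12
position: [0.4863, -0.0272, 0.084]
tool_rot: [0.745, 0.667, -0.0, -0.0]
ft_force: [-0.5, 0.5, 5.0]
grip_width: 0.01
grip_force: 25.0
```

Call:
{"method": "send_rows", "body": {"moves": [0,0,0,0,0,0,0.08,0,0,0,0,0,0,0.16,0,0,0,0,0,0,0.23,0,0,0,0,0,0,0.27,0,0,0,0,0,0,0.29]}}

```text
time: 21.53
position: [0.4859, -0.0272, 0.084]
tool_rot: [0.642, 0.767, -0.0, -0.0]
ft_force: [-2.8, -0.3, 5.8]
grip_width: 0.0098
grip_force: 25.0
```

Call:
{"method": "send_rows", "body": {"moves": [0,0,0,0,0,0,0,0,0,0,0,0,0,0,0,0,0,0,0,0,0,0,0,0,0,0,0,0]}}

```text
time: 21.87
position: [0.4859, -0.0272, 0.084]
tool_rot: [0.642, 0.766, -0.0, -0.0]
ft_force: [-2.5, -0.7, 6.1]
grip_width: 0.0095
grip_force: 25.0
```

```bash
python3 y.py; python3 - <<'E'
from h import *
for n in("scene","side","wrist"):
    d=grab(n);P=cloud(d);q=P.reshape(-1,3);im=d["im"].reshape(-1,3).astype(int)
    if n=="scene": cv2.imwrite("pics/fin.png",np.hstack([cv2.resize(d["im"][180:290,240:390],(409,300)),cv2.resize(d["im"],(390,300))]))
    g=q[(np.hypot(q[:,0]-.487,q[:,1]+.0275)<.045)&(q[:,2]>.036)&(q[:,2]<.09)]
    if len(g)>20:
        m=g.mean(0);V=np.linalg.svd(g[:,:2]-m[:2],full_matrices=False)[2][0];print(n,"glass",m.round(4),np.degrees(np.arctan2(V[1],V[0])),len(g))
    g=q[(abs(q[:,2]-.084)<.005)&(abs(q[:,0]-.611)<.05)&(abs(q[:,1]-.132)<.05)]
    if len(g)>50: print(n,"cam",cv2.minAreaRect((g[:,:2]*1000).astype(np.float32)))
    h=cv2.cvtColor(d["im"],cv2.COLOR_BGR2HSV).reshape(-1,3)
    g=(abs(h[:,0].astype(int)-60)<12)&(h[:,1]>120)&(np.hypot(q[:,0]-.744,q[:,1]+.193)<.03)&(q[:,2]>.05)
    if g.sum()>20:
        v,u=np.unravel_index(np.where(g)[0],(480,640));print(n,"pin on z=.062",plane(d,u.mean(),v.mean(),.062).round(4))
E
```

```text
21.8667 [ 0.4859 -0.0272  0.084 ] yaw_y 10.05 tilt [-0.001   0.0002] [-2.5 -0.7  6.1] [-0.082  0.357 -0.051] 0.009450989668771856 25.000899494625628 [-0.286  0.536  1.882 -0.     0.724 -0.461]
scene glass [ 0.4879 -0.0306  0.0633] -80.3741111492245 353
scene cam ((615.873291015625, 136.69224548339844), (44.0512580871582, 46.50780487060547), 52.013153076171875)
scene pin on z=.062 [ 0.744 -0.193  0.062]
side glass [ 0.4796 -0.0353  0.0636] -79.25159295499415 339
side pin on z=.062 [ 0.7442 -0.1933  0.062 ]
wrist glass [ 0.4788 -0.      0.0696] -57.72540670864335 472
```

View pics/fin.png

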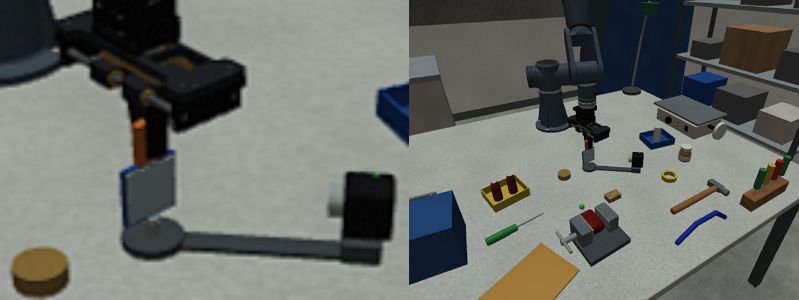

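The mirror has turned: the glass faces about 10.0° (tool 10.05°, views 9.6° and 10.7°), against a target of 10.0°. Both trays are filled and the bystanders are where they were.

```bash
python3 -c "
from rig import workorder
print(workorder.hand_in())"
```

```text
the job is handed in; nothing more can be done
None
```

I put both handles in the yellow tray and the bob in the blue tray, then turned the mirror until its glass faced about 10.0° in the robot's frame, as calculated to show the pin head, and handed in while still holding it.

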